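# Lock the spice caddy with its pin

### The job

Put the stray red-capped spice jar from the worktop upright on the cork pad in the empty bay of the caddy, swing the caddy's gate fully shut, then lock it: drop the loose red-knobbed pin down through the clevis and the gate's tongue until its collar sits on the upper ear. Leave the other jars standing in their bays, and do not disturb the tin, the spotted mug or the lemon on the worktop.

Things in the scene. Friction and masses are not known exactly. Their poses are not given: they have to be found in the camera images.
- caddy: Low light-wood caddy fixed to the worktop. Origin on the worktop under the middle of its bays; z up, -x to the open front (gate side), +y to the hinge end, -y to the clevis. Bays at y = +90, +30, -30, -90 mm, centred at x = 0, 56 mm wide (y), 58 deep (x), floor 8 mm high; dividers reach z 38 mm, end and back walls z 60; back wall's outer face at x = +40, end walls' at y = +-122
- clevis_top (a point): Centre of the hole in the top face of the upper clevis ear, at (-36, -156, 70) mm in the caddy's frame; axes as the caddy's. The light grey metal clevis: a post (x -12 to +12, y -174 to -138, 70 mm high) with two flat ears reaching forward to x = -56, 6 mm thick, 36 mm wide, tops at z 46 and 70 mm, each with a round 13 mm hole on one vertical axis; open to the front and sides
- gate_hinge (a point): Point on the gate's vertical hinge axis, 50 mm above the worktop, at (-36, +128, 50) mm in the caddy's frame. A steel hinge post of 8 mm with a ball end reaches 79 mm above the worktop here
- gate (a joint): Gate angle, rad: 0 shut (hard stop), up to 1.5; starts open. At angle a it runs from the hinge along (-sin a, -cos a) of the caddy's frame. Two-rail wood bar 8 mm thick centred on the hinge axis, z 26 to 61 mm, wood up to 242 mm from the hinge, then a steel tongue. Stays where left (friction about 0.06 N m); closed fingertips can push its front face. Pushing shut ends against the stop
- gate_push (a point): A good place to push: the middle of the gate's front face, 190 mm from the hinge, 44 mm above the worktop; its axes turn with the gate, x being the direction to push
- gate_tongue (a point): Centre of the 13 mm hole in the gate's 6 mm steel tongue, on its top face, 58 mm above the worktop and 284 mm from the hinge. When the gate is shut the tongue stands between the ears and this hole lies on the clevis axis
- pin: Loose steel pin, upright at the start. Origin on its axis at the underside of the collar; z up along the axis. Below the origin a 10 mm round shank 42 mm long, tapered to 5 mm over its last 7 mm; above it a collar 28 mm across and 4 mm thick, then a red round knob 22 mm across, from 4 to 34 mm above the origin. 50 g. It stands in the hole of the rest block with its collar on the block's top
- pin_rest: Dark wood rest block, fixed to the worktop, 56 x 56 mm (rubber foot 64 x 64), 52 mm high, with a 14 mm hole in its top in which the pin stands. Origin: centre of its underside
- stray_jar: The stray spice jar: clear glass with a red cap and green and white label, 106 mm high, body 42 mm and cap 45 mm across (cap from 85 mm up), about 110 g. Origin: centre of its underside, z up. Stands on the worktop to the right of the caddy
- cork_pad: Thin cork disc 46 mm across and 3 mm thick, fixed to the floor of the one empty bay (any of the four). Origin: centre of its underside, 8 mm above the worktop, so the jar stands 11 mm above the worktop
- green_jar: Dark jar with a green lid, 53 mm across, 104 mm high, loose in a bay; origin at the centre of its underside
- black_jar: Dark jar with a black lid, 53 mm across, 118 mm high, loose in a bay; origin at the centre of its underside
- caddy_red_jar: Spice jar with a red cap and brown label, 45 mm across, 106 mm high, already in a bay and to stay there; origin at the centre of its underside
- tin: Bystander: short food tin, 75 mm across, 58 mm high; origin at the centre of its underside
- mug: Bystander: dark blue mug with white spots, 80 mm across without its handle, 77 mm high; origin at the centre of its underside
- lemon: Bystander: the yellow lemon nearest the robot, 71 x 53 x 51 mm; origin at the centre of its underside

How it is judged:
At the end, for the whole second after the job is handed in: Stray jar upright (0.15 rad), at rest on the cork pad, axes within 13 mm. Gate below 0.03 rad. Pin at rest through both ears and tongue: within 5 mm of the hole axis, 0.12 rad of upright, collar within 3 mm of the upper ear. The other three jars upright (0.15 rad) on the floor of their bays (value of joint gate below 0.03 rad and horizontal distance between pin and clevis_top below 0.005 m and z of pin in the frame of clevis_top between -0.004 and 0.003 m and angle between the z axis of pin and the z axis of caddy, either way round below 0.12 rad and horizontal distance between stray_jar and cork_pad below 0.013 m and z of stray_jar in the frame of cork_pad between -0.004 and 0.007 m and angle between each of stray_jar, green_jar, black_jar, caddy_red_jar's own z axis and vertical below 0.15 rad and linear speed of each of stray_jar, pin below 0.02 m/s and z of each of green_jar, black_jar, caddy_red_jar in the frame of caddy below 0.016 m and x of green_jar in the frame of caddy between -0.02 and 0.02 m and x of black_jar in the frame of caddy between -0.02 and 0.02 m and x of caddy_red_jar in the frame of caddy between -0.02 and 0.02 m); the robot touches nothing.
It fails at once if the tin is moved by more than 40 mm (distance of tin from where it was at the start of the episode above 0.04 m).
It fails at once if the spotted mug is moved by more than 40 mm (distance of mug from where it was at the start of the episode above 0.04 m).
It fails at once if the lemon is moved by more than 40 mm (distance of lemon from where it was at the start of the episode above 0.04 m).
It also fails if it takes over 72 s, if anything falls off the work surface, if the arm or the gripper's body presses on something with over 40 N, if the wrist force passes 120 N, or if a joint passes its speed limit or range.

### The arm

A 7-joint arm with a two-finger parallel gripper is mounted at the origin on a cart in front of the work surface, level with it; the furniture and walls round the work are solid. World frame = base frame: x ahead of the robot, y to its left, z up, the work surface at z = 0. Lengths are in m, angles in rad, forces in N, time in s.
With the tool pointing down it reaches from about 0.4 to 0.85 m from the base axis. Payload 4.5 kg.
Tool frame: the origin (TCP) lies midway between the tips of the shut fingers; the grasp point (between the pads) lies 19 mm behind it; z points along the fingers, y is the line along which they close (so a half turn about z gives the same grasp; the last joint's range is limited). The gripper opens to 88 mm and grips with 3 to 60 N. Pads are 18 mm wide; open, the fingers measure 123 mm over their backs; the gripper's body (75 mm by 187 mm) begins 45 mm behind the grasp point.
Start: joints at [-1.251, 0.689, -0.195, 1.565, 0.157, 0.902, -0.215], TCP at [0.176, 0.6, 0.239] pointing down, gripper open.
Joint ranges: [-3.01, 3.01], [-0.46, 2.08], [-1.47, 1.51], [0.13, 2.56], [-1, 4.14], [0.04, 2.09], [-2.66, 2.66]. Speed limits (rad/s): [2.57, 2.57, 3.14, 3.14, 3.14, 3.14, 3.14].

### API

Orientations are given as a unit quaternion [x, y, z, w].
In Python, from plant import r gives the robot as it stands.
- The arm moves only by the tool carry_out, never from a script. Its argument "plan" is a list of rows, each an object with "rot": the turn, a rotation vector about the tool's x, y, z in rad, a list of three; "xyz": the shift along the tool's x, y, z in m, a list of three; "grip": the closure in counts, from 0 (fully open) to 255 (shut). In form: [{"rot": [wx, wy, wz], "xyz": [dx, dy, dz], "grip": grip}, ...]. A call has 1 to 8 rows; each row is the pose to reach, as a shift and turn from the pose commanded when the call began, along the tool's axes at that moment; what a row does not reach only later rows make up. A row lasts 1/12 s, in which the tool goes at most 41.7 mm and 7.16 degrees, less where a joint would pass 70% of its speed; a pose out of reach is approached as far as the arm can. A call with a gripper value outside its range is refused whole. The fingers move at their own pace and stop on an object; "squeeze" is the grip in N (left out, the last holds). Time passes only in rows, so rows that repeat a pose let the fingers close. It gives the time, the measured TCP pose, the force, the opening and the grip force at its end, in the units of the state.
- r.get_state(): the state, without advancing time (a new reading comes with each control period).
- r.snapshot(name): name is "side" or "top"; returns the picture (400x640x3 uint8, red, green, blue); there is no depth.
- r.camera_params(name): a dict with "fx", "fy", "cx", "cy" (pixels), "distortion" ([k1, k2, p1, p2, k3] as OpenCV has them; the pictures are not rectified), "position" and "attitude" of the camera in the world. Camera axes: x right, y down, z forward; pixel columns grow to the right and rows downward; lengths in m; the calibration is good to about 2 mm. A picture is of the moment at which its call begins. camera_params takes no time and is no camera call.
- r.finish_job(): hands the job in; it is judged then, once.
The state is a dict: "clock": time; "q": joint angles; "qd": joint speeds; "joint_torque": joint torques, N m; "tool_pos": TCP position; "eef_rot": TCP orientation; "contact_force": force on the tool from outside, world axes, zero at the start; "moment": the same for the moment, N m; "opening": opening from 0.0 (shut) to 1.0 (fully open); "finger_force": force on a finger pad.
Only numpy, scipy, OpenCV 4.12 (cv2) and the standard library are available. Lean on these libraries where they do the work, as an engineer would, in place of code of your own. Each camera call takes 0.05 s, during which the arm holds its last target. There are 200 camera calls.

## Working session

There is one attempt and no reset: what is moved stays moved. The work goes in short steps, Python scripts to look and compute and a tool call to move; the robot and the scene stay as the last step left them, time stands still between calls to the robot, and variables do not carry over. Pictures are saved under pics/ and viewed, at most 10 in all, crops included, and the job is handed in when it is done.

Besides the shell and the picture viewer there is one more tool, called after "Call:" as name(argument=value, ...) on one line, values as JSON. carry_out: Moves the arm, as the interface text tells. Its arguments: {"type":"object","properties":{"plan":{"type":"array"},"squeeze":{"type":"number"}},"required":["plan"]}

```bash
mkdir -p pics; ls
python3 - <<'E'
from plant import r
import cv2,json
for n in("side","top"):
    cv2.imwrite(f"pics/{n}0.png",cv2.cvtColor(r.snapshot(n),cv2.COLOR_RGB2BGR)); print(r.camera_params(n))
print(r.get_state())
E
```

```text
pics
{'fx': 457.8045351479736, 'fy': 457.8045351479736, 'cx': 315.5391528839099, 'cy': 203.95513750529065, 'distortion': array([-0.10286038,  0.        ,  0.        ,  0.        ,  0.        ]), 'position': array([0.49628208, 1.13621591, 0.50902147]), 'attitude': array([-0.01537325,  0.82075417, -0.57086022,  0.01564828])}
{'fx': 378.8614079575942, 'fy': 378.8614079575942, 'cx': 320.2405797765186, 'cy': 197.95592473555814, 'distortion': array([-0.04037697,  0.        ,  0.        ,  0.        ,  0.        ]), 'position': array([ 0.32767947, -0.09819396,  1.27722381]), 'attitude': array([ 0.70536382, -0.70363488,  0.05576814, -0.06519021])}
{'clock': 0.1, 'q': array([-1.25119369,  0.68987655, -0.19450914,  1.56619341,  0.15729424,
        0.90251652, -0.2151033 ]), 'qd': array([-0.00057841, -0.00322909, -0.00126646, -0.00295838, -0.00068445,
        0.0008581 , -0.00248441]), 'joint_torque': array([-2.40911657e-03, -5.28495526e+01, -1.27140865e+00, -1.53834969e+01,
       -5.25740383e-02,  1.91638661e-03,  3.62641356e-05]), 'tool_pos': array([0.17609674, 0.59910824, 0.23801709]), 'eef_rot': array([ 1.42388059e-01,  9.89810586e-01, -8.00615415e-04, -5.32668448e-05]), 'contact_force': array([ 0.70963528, -0.59622282,  0.4000522 ]), 'moment': array([-0.00563015,  0.01141123,  0.00206095]), 'finger_force': 0.0, 'opening': 1.0044224274000673}
```

View pics/side0.png

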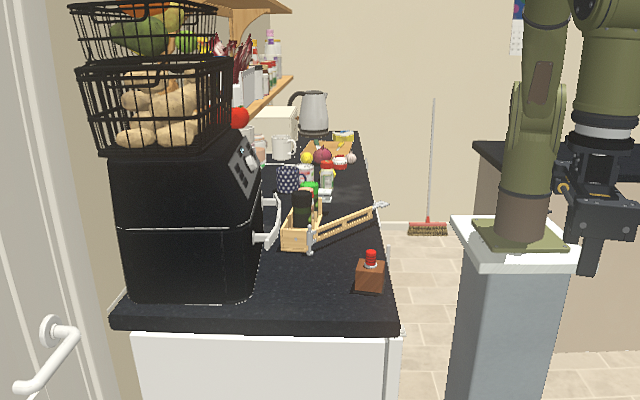

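View pics/top0.png

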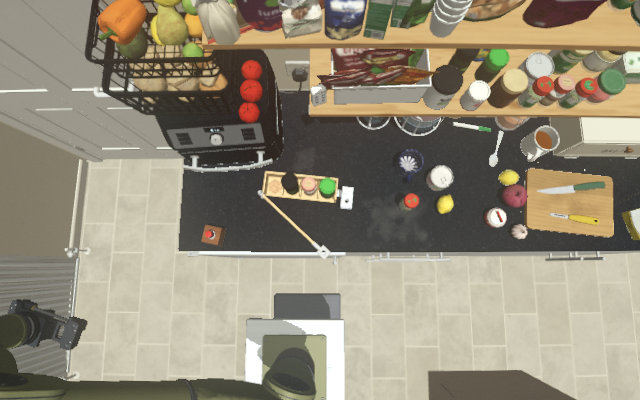

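The top view shows the caddy around (300,187) with its left (+y) bay empty. The gate tip is at (323,251), the pin block at (213,235), the stray jar at (410,201), the tin at (440,178), the mug at (408,160) and the lemon at (446,204). I'll enlarge both views.

```bash
cat > h.py <<'E'
import numpy as np,cv2
from scipy.spatial.transform import Rotation as R
from plant import r
def cam(n):
    p=r.camera_params(n);K=np.array([[p['fx'],0,p['cx']],[0,p['fy'],p['cy']],[0,0,1]])
    return K,np.array(p['distortion']),np.array(p['position']),R.from_quat(p['attitude']).as_matrix()
def ray(n,uv):
    K,d,c,A=cam(n);u=cv2.undistortPoints(np.array([[uv]],float),K,d)[0,0]
    return c,A@np.array([u[0],u[1],1.])
def atz(n,uv,z):
    c,v=ray(n,uv);return c+v*(z-c[2])/v[2]
def proj(n,P):
    K,d,c,A=cam(n);rv=cv2.Rodrigues(A.T)[0]
    return cv2.projectPoints(np.array(P,float).reshape(-1,1,3),rv,-A.T@c,K,d)[0][:,0]
def crop(n,out,x0,x1,y0,y1,s,img=None):
    im=cv2.cvtColor(r.snapshot(n),cv2.COLOR_RGB2BGR) if img is None else cv2.imread(img)
    cv2.imwrite(out,cv2.resize(im[y0:y1,x0:x1],None,fx=s,fy=s,interpolation=cv2.INTER_CUBIC))
E
python3 - <<'E'
from h import *
a=cv2.imread("pics/top0.png")[150:262,195:395]; b=cv2.imread("pics/side0.png")[130:300,235:405]
a=cv2.resize(a,None,fx=4,fy=4,interpolation=2)
cv2.imwrite("pics/t1.png",a)
b=cv2.resize(b,None,fx=3.5,fy=3.5,interpolation=2); cv2.imwrite("pics/s1.png",b)
E
```

```text
(no output)
```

View pics/t1.png

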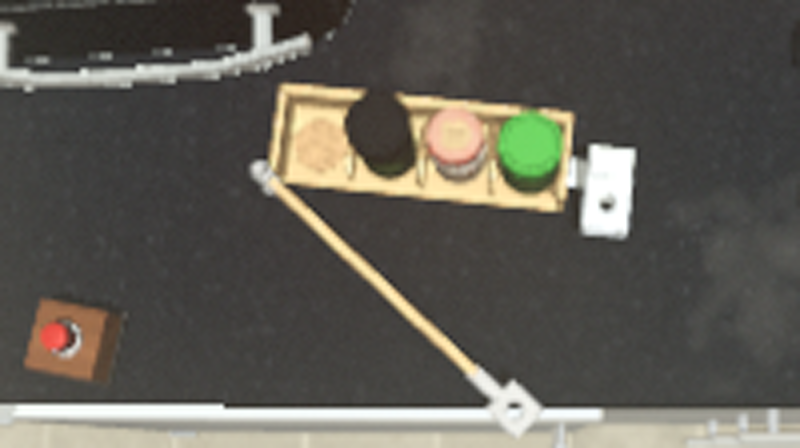

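View pics/s1.png

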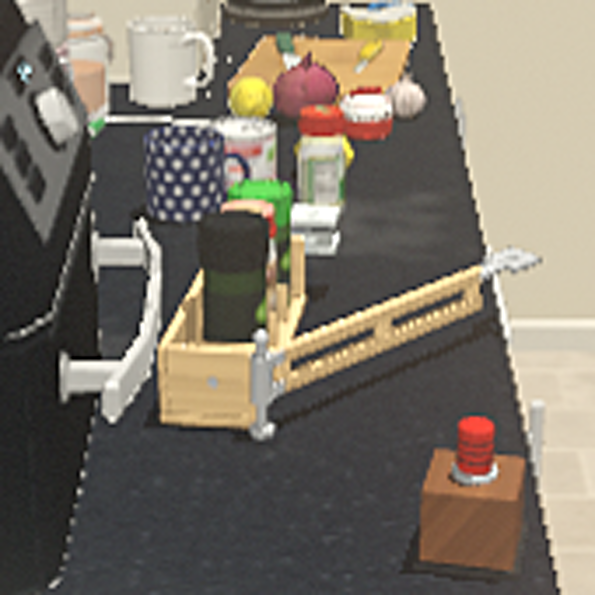

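The top crop shows the cork in the left bay at (318,145), the clevis hole at (607,203), the tongue hole at (515,407), the hinge ball at (262,170), the pin knob at (54,337) and the back corners at (282,84) and (574,113). I'll fit the caddy pose from these.

Run:
```python
from h import *
from scipy.optimize import least_squares
np.set_printoptions(precision=4,suppress=True)
c=lambda x,y:((x+.5)/4-.5+195,(y+.5)/4-.5+150)
obs=[((607,203),(-.036,-.156,.07),2),((262,170),(-.036,.128,.075),1),((282,84),(.04,.122,.06),1),((574,113),(.04,-.122,.06),1),((318,145),(0,.09,.011),.7)]
W=np.array([atz("top",c(*o[0]),o[1][2])[:2] for o in obs]);L=np.array([o[1][:2] for o in obs])
def T(p,l): a=p[2];return l@np.array([[np.cos(a),np.sin(a)],[-np.sin(a),np.cos(a)]])+p[:2]
s=least_squares(lambda p:((T(p,L)-W)*np.array([o[2] for o in obs])[:,None]).ravel(),[.5,0,0])
p=s.x;print("caddy",p,"\nres mm",(T(p,L)-W)*1e3)
for n,l in dict(bay=(0,.09),hinge=(-.036,.128),clev=(-.036,-.156)).items():print(n,T(p,np.array(l)))
t=atz("top",c(515,407),.058)[:2];h=T(p,np.array((-.036,.128)));d=t-h
print("tongue",t,np.linalg.norm(d),"a",np.arctan2(-d[0],-d[1])-p[2], "dirang")
R0=np.array([[np.cos(p[2]),-np.sin(p[2])],[np.sin(p[2]),np.cos(p[2])]]);dl=R0.T@d;print("gate a",np.arctan2(-dl[0],-dl[1]))
print("knob",atz("top",c(54,337),.086),"collar",atz("top",c(66,338),.056))
# rest block top corners
for q in((40,298),(118,312),(105,381),(26,368)):print("blk",atz("top",c(*q),.052))
# red blobs
for n in("top","side"):
    im=cv2.cvtColor(cv2.imread(f"pics/{n}0.png"),cv2.COLOR_BGR2HSV)
    m=(((im[...,0]<8)|(im[...,0]>172))&(im[...,1]>170)&(im[...,2]>90)).astype(np.uint8)
    k,_,st,ce=cv2.connectedComponentsWithStats(m)
    for i in range(1,k):
        if st[i,4]>15:print(n,st[i],ce[i])
```

```text
caddy [ 0.5788 -0.0149 -0.0948] 
res mm [[-0.5012 -0.754 ]
 [ 0.5224  2.8111]
 [ 0.3052  1.371 ]
 [ 1.7158 -0.0419]
 [-1.0995 -2.2942]]
bay [0.5873 0.0747]
hinge [0.5551 0.1159]
clev [ 0.5282 -0.1668]
tongue [ 0.3656 -0.0921] 0.2813647039142975 a 0.8335159187395617 dirang
gate a 0.6438938066546044
knob [0.4179 0.2725 0.086 ] collar [0.4194 0.2719 0.056 ]
blk [0.4523 0.2963 0.052 ]
blk [0.4411 0.2314 0.052 ]
blk [0.3851 0.2395 0.052 ]
blk [0.3952 0.3047 0.052 ]
top [ 238   60   25   63 1079] [250.1993  90.9815]
top [537  76  17  19 136] [544.8162  84.8676]
top [580  78  17  16 102] [588.3137  85.4902]
top [405 194  13  14 102] [410.5392 200.4706]
top [206 231   5   6  18] [207.4444 233.1111]
side [261  63  14   4  25] [268.64  63.96]
side [230 107  19  22 321] [238.7196 117.2461]
side [321 161  21   8  74] [328.6622 164.9054]
side [366 249  10   8  66] [370.6061 252.4848]
side [366 257  10   8  42] [369.9762 261.0238]
```

Run:
```python
from h import *
a=cv2.imread("pics/top0.png")[140:225,380:480]
cv2.imwrite("pics/t2.png",cv2.resize(a,None,fx=6,fy=6,interpolation=2))
```

```text
(no output)
```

View pics/t2.png

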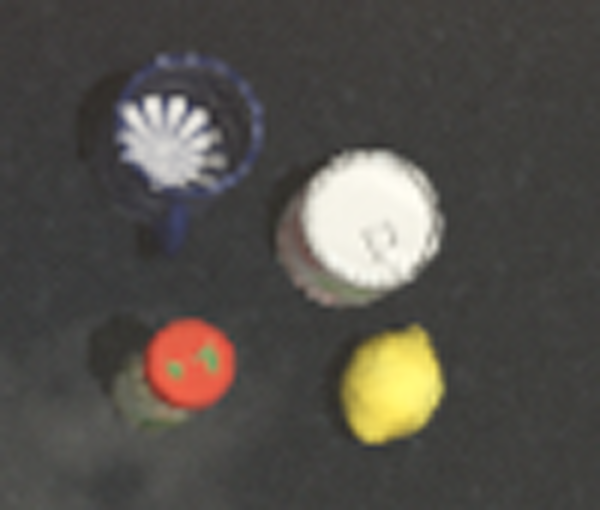

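The crop shows the stray cap centre at (191,364), the tin at (372,220), the lemon at (392,385) and the mug handle tip at (172,245). All the bystanders are below about 77 mm, so the fingers clear them when gripping the cap.

```bash
cat >> h.py <<'E'
def rel(pos,yaw=None,tilt=0,q=None,base=None):
    """shift/rot in current tool frame to reach tool pos with tool y at world yaw (deg); tilt = about tool x"""
    s=r.get_state(); A=R.from_quat(s['eef_rot']); d=A.inv().apply(np.array(pos)-s['tool_pos'])
    out=[np.round(d,4)]
    if yaw is not None:
        t=np.radians(yaw);y=np.array([np.cos(t),np.sin(t),0]);z=np.array([0,0,-1.]);B=R.from_matrix(np.c_[np.cross(y,z),y,z])*R.from_euler('x',tilt)
        out.append(np.round((A.inv()*B).as_rotvec(),3))
    return out
def st():
    s=r.get_state();A=R.from_quat(s['eef_rot']).as_matrix()
    print('t%.2f'%s['clock'],'tcp',np.round(s['tool_pos'],4),'y',np.round(A[:,1],3),'z',np.round(A[:,2],3),'F',np.round(s['contact_force'],1),'open %.3f ff %.1f'%(s['opening'],s['finger_force']),'q',np.round(s['q'],2))
E
python3 - <<'E'
from h import *
c=lambda x,y:((x+.5)/6-.5+380,(y+.5)/6-.5+140)
def tri(a,b):
    (c1,v1),(c2,v2)=ray("top",a),ray("side",b);M=np.c_[v1,-v2];s=np.linalg.lstsq(M,c2-c1,rcond=None)[0];return c1+v1*s[0],c2+v2*s[1]
print("jar",atz("top",c(191,364),.106), tri(c(191,364),(328.7,162)))
print("tin",atz("top",c(372,220),.058),"lemon",atz("top",c(392,385),.03),"mug",atz("top",c(190,125),.077),"handle",atz("top",c(172,245),.04))
kn=((54.5)/4-.5+195,(337.5)/4-.5+150)
print("knob",tri(kn,(370.5,251)))
st();print(rel((.46,.05,.24),-5.4))
E
```

```text
jar [ 0.52333876 -0.36775161  0.106     ] (array([ 0.52379408, -0.3683789 ,  0.10327443]), array([ 0.51981311, -0.36825371,  0.10258058]))
tin [ 0.61175635 -0.48160577  0.058     ] lemon [ 0.52434979 -0.49672416  0.03      ] mug [ 0.66023351 -0.37893953  0.077     ] handle [ 0.6014797  -0.37489118  0.04      ]
knob (array([0.4180333 , 0.27300218, 0.08431681]), array([0.42214436, 0.27256334, 0.08449164]))
t0.10 tcp [0.1761 0.5991 0.238 ] y [ 0.282  0.959 -0.002] z [-0.    -0.002 -1.   ] F [ 0.7 -0.6  0.4] open 1.004 ff 0.0 q [-1.25  0.69 -0.19  1.57  0.16  0.9  -0.22]
[array([-0.4272, -0.4468, -0.0012]), array([-1.000e-03,  1.000e-03,  1.379e+00])]
```

Call:
carry_out(plan=[{"rot": [0,0,1.0],"xyz": [-0.222,-0.232,0],"grip": 70},{"rot": [0,0,1.0],"xyz": [-0.222,-0.232,0],"grip": 70},{"rot": [0,0,1.0],"xyz": [-0.222,-0.232,0],"grip": 70},{"rot": [0,0,1.0],"xyz": [-0.222,-0.232,0],"grip": 70},{"rot": [0,0,1.0],"xyz": [-0.222,-0.232,0],"grip": 70},{"rot": [0,0,1.0],"xyz": [-0.222,-0.232,0],"grip": 70},{"rot": [0,0,1.0],"xyz": [-0.222,-0.232,0],"grip": 70},{"rot": [0,0,1.0],"xyz": [-0.222,-0.232,0],"grip": 70}], squeeze=15)

```text
clock: 0.77
tool_pos: [0.3249, 0.3104, 0.2387]
eef_rot: [0.603, 0.798, -0.001, 0.001]
contact_force: [0.6, 0.1, 0.7]
opening: 0.726
finger_force: 0.0
```

Run:
```python
from h import *
st();print(rel((.46,-.02,.24),-5.4),rel((.524,-.368,.2),-5.4))
```

```text
t0.77 tcp [0.3249 0.3104 0.2387] y [ 0.962  0.272 -0.001] z [-0.    -0.002 -1.   ] F [0.6 0.1 0.7] open 0.726 ff 0.0 q [-0.91  0.47  0.06  2.08 -0.05  0.6  -0.54]
[array([-0.3547,  0.0401, -0.0006]), array([-0.   ,  0.002,  0.37 ])] [array([-0.7069,  0.007 ,  0.0401]), array([-0.   ,  0.002,  0.37 ])]
```

Call:
carry_out(plan=[{"rot": [0,0,0.37],"xyz": [-0.33,0.035,0],"grip": 70},{"rot": [0,0,0.37],"xyz": [-0.33,0.035,0],"grip": 70},{"rot": [0,0,0.37],"xyz": [-0.33,0.035,0],"grip": 70},{"rot": [0,0,0.37],"xyz": [-0.33,0.035,0],"grip": 70},{"rot": [0,0,0.37],"xyz": [-0.33,0.035,0],"grip": 70},{"rot": [0,0,0.37],"xyz": [-0.33,0.035,0],"grip": 70},{"rot": [0,0,0.37],"xyz": [-0.33,0.035,0],"grip": 70},{"rot": [0,0,0.37],"xyz": [-0.33,0.035,0],"grip": 70}])

```text
clock: 1.43
tool_pos: [0.4504, 0.0054, 0.2386]
eef_rot: [0.737, 0.676, -0.0, -0.0]
contact_force: [0.1, 0.4, -0.2]
opening: 0.723
finger_force: 0.0
```

Run:
```python
from h import *
st();print(rel((.523,-.368,.2),-5.4))
```

```text
t1.43 tcp [0.4504 0.0054 0.2386] y [ 0.996 -0.085 -0.   ] z [-0.  0. -1.] F [ 0.1  0.4 -0.2] open 0.723 ff 0.0 q [-0.19  0.47  0.11  2.08 -0.09  0.6  -0.1 ]
[array([-0.3659,  0.1041,  0.0386]), array([-0.   , -0.   ,  0.009])]
```

Call:
carry_out(plan=[{"rot": [0,0,0],"xyz": [-0.32,0.091,0.03],"grip": 70},{"rot": [0,0,0],"xyz": [-0.32,0.091,0.03],"grip": 70},{"rot": [0,0,0],"xyz": [-0.32,0.091,0.03],"grip": 70},{"rot": [0,0,0],"xyz": [-0.32,0.091,0.03],"grip": 70},{"rot": [0,0,0],"xyz": [-0.32,0.091,0.03],"grip": 70},{"rot": [0,0,0],"xyz": [-0.32,0.091,0.03],"grip": 70},{"rot": [0,0,0],"xyz": [-0.32,0.091,0.03],"grip": 70},{"rot": [0,0,0],"xyz": [-0.32,0.091,0.03],"grip": 70}])

```text
clock: 2.1
tool_pos: [0.5132, -0.3202, 0.2082]
eef_rot: [0.737, 0.676, 0.0, -0.0]
contact_force: [1.1, 0.3, 0.5]
opening: 0.719
finger_force: 0.0
```

Call:
carry_out(plan=[{"rot": [0,0,0],"xyz": [-0.046,0.013,0.009],"grip": 70},{"rot": [0,0,0],"xyz": [-0.046,0.013,0.009],"grip": 70},{"rot": [0,0,0],"xyz": [-0.046,0.013,0.009],"grip": 70},{"rot": [0,0,0],"xyz": [-0.046,0.013,0.009],"grip": 70}])

```text
clock: 2.43
tool_pos: [0.5221, -0.3642, 0.199]
eef_rot: [0.737, 0.676, 0.0, -0.001]
contact_force: [-0.1, 1.5, -0.2]
opening: 0.731
finger_force: 0.0
```

Run:
```python
from h import *
st();print(rel((.523,-.368,.079),-5.4))
a=r.snapshot("top")[130:230,340:470];b=r.snapshot("side")[110:210,260:390]
cv2.imwrite("pics/c1.png",cv2.resize(np.vstack([a,b])[...,::-1].copy(),None,fx=3,fy=3,interpolation=2))
```

```text
t2.43 tcp [ 0.5221 -0.3642  0.199 ] y [ 0.996 -0.085 -0.001] z [-0.001  0.002 -1.   ] F [-0.1  1.5 -0.2] open 0.731 ff 0.0 q [ 0.51  0.75  0.05  1.57 -0.05  0.82  0.49]
[array([-0.0039,  0.0014,  0.12  ]), array([-0.001, -0.002,  0.009])]
```

View pics/c1.png

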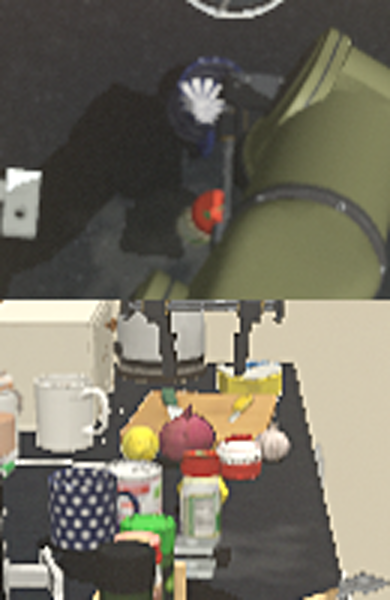

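The side view (lower half) shows the fingers at columns 168 and 240, straddling the cap at 200, so the alignment is good. Next I descend.

Call:
carry_out(plan=[{"rot": [0,0,0],"xyz": [-0.002,0.001,0.04],"grip": 70},{"rot": [0,0,0],"xyz": [-0.003,0.001,0.07],"grip": 70},{"rot": [0,0,0],"xyz": [-0.003,0.001,0.1],"grip": 70},{"rot": [0,0,0],"xyz": [-0.003,0.001,0.12],"grip": 70},{"rot": [0,0,0],"xyz": [-0.003,0.001,0.12],"grip": 70},{"rot": [0,0,0],"xyz": [-0.003,0.001,0.12],"grip": 200},{"rot": [0,0,0],"xyz": [-0.003,0.001,0.12],"grip": 200},{"rot": [0,0,0],"xyz": [-0.003,0.001,0.12],"grip": 200}], squeeze=18)

```text
clock: 3.2
tool_pos: [0.5248, -0.3685, 0.0819]
eef_rot: [0.736, 0.677, 0.001, 0.002]
contact_force: [-0.1, -0.4, 0.6]
opening: 0.518
finger_force: 0.1
```

Call:
carry_out(plan=[{"rot": [0,0,0],"xyz": [0,0,0],"grip": 200},{"rot": [0,0,0],"xyz": [0,0,0],"grip": 200},{"rot": [0,0,0],"xyz": [0,0,0],"grip": 200}])

```text
clock: 3.45
tool_pos: [0.5249, -0.3689, 0.0818]
eef_rot: [0.736, 0.676, 0.001, 0.002]
contact_force: [-0.1, -0.0, 6.3]
opening: 0.499
finger_force: 18.0
```

Run:
```python
from h import *
st()
```

```text
t3.45 tcp [ 0.5249 -0.3689  0.0818] y [ 0.996 -0.085  0.004] z [ 0.004 -0.002 -1.   ] F [-0.1 -0.   6.3] open 0.499 ff 18.0 q [ 0.52  0.91  0.04  1.64 -0.05  0.59  0.5 ]
```

Call:
carry_out(plan=[{"rot": [0,0,0],"xyz": [0,0,-0.02],"grip": 200},{"rot": [0,0,0],"xyz": [0,0,-0.05],"grip": 200},{"rot": [0,0,0],"xyz": [0,0,-0.09],"grip": 200},{"rot": [0,0,0],"xyz": [0,0,-0.12],"grip": 200},{"rot": [0,0,0],"xyz": [0,0,-0.145],"grip": 200},{"rot": [0,0,0],"xyz": [0,0,-0.145],"grip": 200}])

```text
clock: 3.95
tool_pos: [0.5258, -0.3703, 0.231]
eef_rot: [0.737, 0.676, 0.001, 0.005]
contact_force: [0.5, -0.6, -1.5]
opening: 0.501
finger_force: 18.0
```

Run:
```python
from h import *
st();print(rel((.587,.0747,.227),-5.4))
```

```text
t3.95 tcp [ 0.5258 -0.3703  0.231 ] y [ 0.996 -0.085  0.01 ] z [ 0.009 -0.006 -1.   ] F [ 0.5 -0.6 -1.5] open 0.501 ff 18.0 q [ 0.51  0.72  0.06  1.53 -0.05  0.88  0.5 ]
[array([0.4487, 0.0229, 0.0019]), array([0.01 , 0.005, 0.009])]
```

Call:
carry_out(plan=[{"rot": [0,0,0],"xyz": [0.02,0.001,0],"grip": 200},{"rot": [0,0,0],"xyz": [0.05,0.003,0],"grip": 200},{"rot": [0,0,0],"xyz": [0.09,0.005,0],"grip": 200},{"rot": [0,0,0],"xyz": [0.13,0.007,0],"grip": 200},{"rot": [0,0,0],"xyz": [0.17,0.009,0],"grip": 200},{"rot": [0,0,0],"xyz": [0.21,0.011,0],"grip": 200},{"rot": [0,0,0],"xyz": [0.25,0.013,0],"grip": 200},{"rot": [0,0,0],"xyz": [0.29,0.015,0],"grip": 200}])

```text
clock: 4.62
tool_pos: [0.5621, -0.0786, 0.2241]
eef_rot: [0.737, 0.676, -0.0, -0.001]
contact_force: [0.3, 0.4, -0.5]
opening: 0.496
finger_force: 18.0
```

Call:
carry_out(plan=[{"rot": [0,0,0],"xyz": [0.04,0.002,0],"grip": 200},{"rot": [0,0,0],"xyz": [0.08,0.004,0],"grip": 200},{"rot": [0,0,0],"xyz": [0.11,0.006,0],"grip": 200},{"rot": [0,0,0],"xyz": [0.135,0.007,0],"grip": 200},{"rot": [0,0,0],"xyz": [0.15,0.008,0],"grip": 200},{"rot": [0,0,0],"xyz": [0.157,0.008,0],"grip": 200},{"rot": [0,0,0],"xyz": [0.157,0.008,0],"grip": 200}])

```text
clock: 5.2
tool_pos: [0.5836, 0.0772, 0.224]
eef_rot: [0.735, 0.678, -0.0, -0.001]
contact_force: [0.1, 0.4, -0.7]
opening: 0.496
finger_force: 18.0
```

Run:
```python
from h import *
st();print(rel((.587,.0747,.227),-5.4))
a=r.snapshot("top")[150:230,240:370];b=r.snapshot("side")[110:270,260:390]
cv2.imwrite("pics/c2.png",cv2.resize(np.vstack([a,b])[...,::-1].copy(),None,fx=2.5,fy=2.5,interpolation=2))
```

```text
t5.20 tcp [0.5836 0.0772 0.224 ] y [ 0.997 -0.082 -0.001] z [-0.001  0.001 -1.   ] F [ 0.1  0.4 -0.7] open 0.496 ff 18.0 q [-0.28  0.66  0.12  1.7  -0.1   0.79 -0.19]
[array([-0.0022,  0.0036, -0.003 ]), array([-0.001, -0.001,  0.012])]
```

View pics/c2.png

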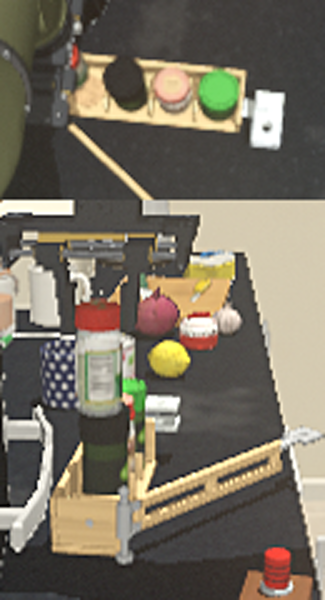

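The side crop shows the jar upright in the grip, with its cap at about (98,318) and its bottom at about (100,413). The top view shows it over the left bay. I'll compare these with projections.

Run:
```python
from h import *
x,y=.5836,.0772
print(proj("side",[(x,y,.238),(x,y,.142),(.587,.0747,.011)]),proj("top",[(x,y,.248)]))
im=cv2.cvtColor(r.snapshot("side"),cv2.COLOR_RGB2HSV)
for n in ("side","top"):
    im=cv2.cvtColor(r.snapshot(n),cv2.COLOR_RGB2HSV)
    m=(((im[...,0]<8)|(im[...,0]>172))&(im[...,1]>150)&(im[...,2]>60)).astype(np.uint8)
    k,_,s,ce=cv2.connectedComponentsWithStats(m)
    for i in range(1,k):
        if s[i,4]>8 and 140<ce[i][1]<240: print(n,s[i],ce[i])
```

```text
[[299.01701009 155.78065204]
 [299.8085513  193.83722869]
 [299.59547454 241.87299888]] [[262.76006309 170.4765292 ]]
side [290 150  18  12 182] [298.52197802 156.01648352]
side [335 155   9   2  15] [339.2        155.53333333]
side [332 164  15   6  61] [339.1147541  166.50819672]
side [311 192   3   6  10] [312.2 194.4]
side [426 217   3   6  15] [427.2 219.8]
top [270 167   3  10  20] [271.   172.25]
top [497 212   5  10  12] [499.33333333 216.33333333]
```

Call:
carry_out(plan=[{"rot": [0,0,0.01],"xyz": [0,0.003,0.015],"grip": 200},{"rot": [0,0,0.01],"xyz": [0,0.003,0.035],"grip": 200},{"rot": [0,0,0.01],"xyz": [0,0.003,0.055],"grip": 200},{"rot": [0,0,0.01],"xyz": [0,0.003,0.075],"grip": 200},{"rot": [0,0,0.01],"xyz": [0,0.003,0.095],"grip": 200},{"rot": [0,0,0.01],"xyz": [0,0.003,0.11],"grip": 200},{"rot": [0,0,0.01],"xyz": [0,0.003,0.12],"grip": 200},{"rot": [0,0,0.01],"xyz": [0,0.003,0.12],"grip": 200}])

```text
clock: 6.12
tool_pos: [0.5859, 0.0737, 0.1029]
eef_rot: [0.74, 0.672, -0.002, -0.001]
contact_force: [-0.2, -0.4, -1.5]
opening: 0.498
finger_force: 18.0
```

Call:
carry_out(plan=[{"rot": [0,0,0],"xyz": [0,0,0.004],"grip": 200},{"rot": [0,0,0],"xyz": [0,0,0.008],"grip": 200},{"rot": [0,0,0],"xyz": [0,0,0.009],"grip": 200}])

```text
clock: 6.37
tool_pos: [0.5868, 0.0747, 0.0959]
eef_rot: [0.74, 0.673, -0.0, -0.0]
contact_force: [-2.8, -0.8, 0.8]
opening: 0.496
finger_force: 18.0
```

Run:
```python
from h import *
st()
```

```text
t6.37 tcp [0.5868 0.0747 0.0959] y [ 0.995 -0.095 -0.   ] z [-0. -0. -1.] F [-2.8 -0.8  0.8] open 0.496 ff 18.0 q [-0.25  0.85  0.08  1.79 -0.13  0.51 -0.18]
```

Call:
carry_out(plan=[{"rot": [0,0,0],"xyz": [0,0,0.002],"grip": 200},{"rot": [0,0,0],"xyz": [0,0,0.003],"grip": 200},{"rot": [0,0,0],"xyz": [0,0,0.003],"grip": 200}])

```text
clock: 6.62
tool_pos: [0.5868, 0.0749, 0.0929]
eef_rot: [0.74, 0.673, -0.0, -0.0]
contact_force: [-3.7, -0.7, -0.6]
opening: 0.497
finger_force: 18.0
```

Call:
carry_out(plan=[{"rot": [0,0,0],"xyz": [0,-0.001,0.0015],"grip": 200},{"rot": [0,0,0],"xyz": [0,-0.001,0.0025],"grip": 200},{"rot": [0,0,0],"xyz": [0,-0.001,0.0025],"grip": 200}])

```text
clock: 6.87
tool_pos: [0.5872, 0.075, 0.0925]
eef_rot: [0.74, 0.673, 0.001, 0.001]
contact_force: [-5.3, -2.0, 13.9]
opening: 0.5
finger_force: 18.0
```

Contact with the pad now reads 14 N, so the jar is seated. I'll release in two steps and rise.

Call:
carry_out(plan=[{"rot": [0,0,0],"xyz": [0,0,-0.002],"grip": 125},{"rot": [0,0,0],"xyz": [0,0,-0.002],"grip": 95},{"rot": [0,0,0],"xyz": [0,0,-0.002],"grip": 80},{"rot": [0,0,0],"xyz": [0,0,-0.002],"grip": 75},{"rot": [0,0,0],"xyz": [0,0,-0.02],"grip": 75},{"rot": [0,0,0],"xyz": [0,0,-0.05],"grip": 75},{"rot": [0,0,0],"xyz": [0,0,-0.09],"grip": 75},{"rot": [0,0,0],"xyz": [0,0,-0.1],"grip": 75}])

```text
clock: 7.53
tool_pos: [0.5901, 0.0753, 0.1953]
eef_rot: [0.74, 0.673, 0.004, 0.003]
contact_force: [1.5, -0.8, 0.2]
opening: 0.706
finger_force: 0.0
```

Run:
```python
from h import *
st()
# gate push start: caddy frame -> world
cp=np.array([.5788,-.0149]);a=-.0948;Rc=np.array([[np.cos(a),-np.sin(a)],[np.sin(a),np.cos(a)]])
W=lambda l:cp+Rc@np.array(l)
for g in(.64,.3,0):
    p=np.array((-.036,.128))+.19*np.array((-np.sin(g),-np.cos(g)))
    n=np.array((np.cos(g),-np.sin(g)))  # push dir
    print(g,"face",W(p-.004*n),"tcp(18)",W(p-.022*n),"pushdir",Rc@n)
print("stage",rel((.36,.02,.16),-5.4,.3), rel((.36,.02,.16),-5.4,-.3))
B=R.from_matrix(np.c_[[0,-1,0],[1,0,0],[0,0,-1.]]) 
print("tilt+ z axis",(B*R.from_euler('x',.3)).as_matrix()[:,2])
```

```text
t7.53 tcp [0.5901 0.0753 0.1953] y [ 0.995 -0.095  0.01 ] z [ 0.01   0.002 -1.   ] F [ 1.5 -0.8  0.2] open 0.706 ff 0.0 q [-0.27  0.7   0.11  1.72 -0.11  0.71 -0.2 ]
0.64 face [ 0.42472665 -0.02235862] tcp(18) [ 0.41137128 -0.01029072] pushdir [ 0.74196486 -0.67043878]
0.3 face [ 0.4783071  -0.05791252] tcp(18) [ 0.46169178 -0.0509893 ] pushdir [ 0.92307351 -0.38462358]
0 face [ 0.53311081 -0.07283529] tcp(18) [ 0.51519163 -0.07113144] pushdir [ 0.99550984 -0.09465807]
stage [array([-0.0771, -0.2241,  0.0329]), array([ 0.31 , -0.003, -0.001])] [array([-0.0771, -0.2241,  0.0329]), array([-0.29 , -0.002, -0.002])]Traceback (most recent call last):
  File "<stdin>", line 11, in <module>
  File "scipy/spatial/transform/_rotation.pyx", line 1143, in scipy.spatial.transform._rotation.Rotation.from_matrix
ValueError: Non-positive determinant (left-handed or null coordinate frame) in rotation matrix 0: [[ 0.  1.  0.]
 [-1.  0.  0.]
 [ 0.  0. -1.]].
```

Run:
```python
from h import *
print(rel((.41,.031,.17),-95.4))
```

```text
[array([-0.0614, -0.1753,  0.0234]), array([ 0.006, -0.01 ,  1.57 ])]
```

Call:
carry_out(plan=[{"rot": [0.004,-0.007,0.9],"xyz": [-0.061,-0.175,0.023],"grip": 255},{"rot": [0.004,-0.007,0.9],"xyz": [-0.061,-0.175,0.023],"grip": 255},{"rot": [0.004,-0.007,0.9],"xyz": [-0.061,-0.175,0.023],"grip": 255},{"rot": [0.004,-0.007,0.9],"xyz": [-0.061,-0.175,0.023],"grip": 255},{"rot": [0.004,-0.007,0.9],"xyz": [-0.061,-0.175,0.023],"grip": 255},{"rot": [0.004,-0.007,0.9],"xyz": [-0.061,-0.175,0.023],"grip": 255},{"rot": [0.004,-0.007,0.9],"xyz": [-0.061,-0.175,0.023],"grip": 255},{"rot": [0.004,-0.007,0.9],"xyz": [-0.061,-0.175,0.023],"grip": 255}])

```text
clock: 8.2
tool_pos: [0.4069, 0.0308, 0.1672]
eef_rot: [0.959, 0.282, -0.003, 0.001]
contact_force: [1.2, -0.0, 0.1]
opening: 0.121
finger_force: 0.0
```

Call:
carry_out(plan=[{"rot": [0,0,0.67],"xyz": [0,0,0],"grip": 255},{"rot": [0,0,0.67],"xyz": [0,0,0],"grip": 255},{"rot": [0,0,0.67],"xyz": [0,0,0],"grip": 255},{"rot": [0,0,0.67],"xyz": [0,0,0],"grip": 255},{"rot": [0,0,0.67],"xyz": [0,0,0],"grip": 255},{"rot": [0,0,0.67],"xyz": [0,0,0],"grip": 255},{"rot": [0,0,0.67],"xyz": [0,0,0],"grip": 255}])

```text
clock: 8.78
tool_pos: [0.4071, 0.0309, 0.1671]
eef_rot: [0.999, -0.046, -0.003, 0.002]
contact_force: [0.1, 0.0, 0.4]
opening: 0.005
finger_force: 0.0
```

Run:
```python
from h import *
st();print(rel((.41,.031,.045),-95.4))
b=r.snapshot("side")[150:300,250:400];a=r.snapshot("top")[150:300,250:400]
cv2.imwrite("pics/c3.png",cv2.resize(np.hstack([a,b])[...,::-1].copy(),None,fx=2.6,fy=2.6,interpolation=2))
```

```text
t8.78 tcp [0.4071 0.0309 0.1671] y [-0.092 -0.996  0.005] z [-0.006 -0.005 -1.   ] F [0.1 0.  0.4] open 0.005 ff 0.0 q [-0.47  0.62  0.45  2.28 -0.72  0.39 -1.08]
[array([ 0.0036, -0.001 ,  0.1221]), array([0.005, 0.005, 0.002])]
```

View pics/c3.png

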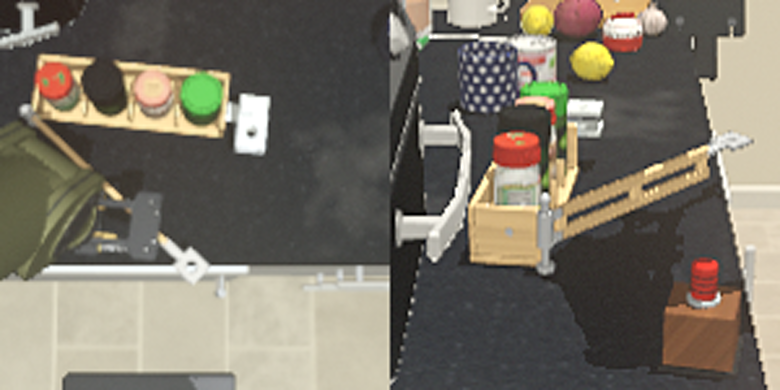

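The stray jar stands upright in the left bay (cap at (56,80) in the top half), and the gate is unchanged. I'll descend in front of the gate.

Call:
carry_out(plan=[{"rot": [0,0,0],"xyz": [0,0,0.04],"grip": 255},{"rot": [0,0,0],"xyz": [0,0,0.08],"grip": 255},{"rot": [0,0,0],"xyz": [0,0,0.105],"grip": 255},{"rot": [0,0,0],"xyz": [0,0,0.12],"grip": 255},{"rot": [0,0,0],"xyz": [0,0,0.12],"grip": 255}])

```text
clock: 9.3
tool_pos: [0.4139, 0.0312, 0.0525]
eef_rot: [0.999, -0.046, -0.011, 0.002]
contact_force: [1.4, -0.8, -0.1]
opening: 0.003
finger_force: 0.0
```

Run:
```python
from h import *
st();print(rel((.45,-.03,.047),-95.4),rel((.505,-.07,.047),-95.4))
```

```text
t9.30 tcp [0.4139 0.0312 0.0525] y [-0.093 -0.996  0.006] z [-0.023 -0.004 -1.   ] F [ 1.4 -0.8 -0.1] open 0.003 ff 0.0 q [-0.21  0.84  0.05  2.3  -1.    0.04 -0.85]
[array([0.0417, 0.0575, 0.0049]), array([0.006, 0.022, 0.001])] [array([0.1002, 0.0923, 0.0038]), array([0.006, 0.022, 0.001])]
```

Call:
carry_out(plan=[{"rot": [0,0.02,0],"xyz": [0.01,0.012,0.003],"grip": 255},{"rot": [0,0.02,0],"xyz": [0.02,0.026,0.005],"grip": 255},{"rot": [0,0.02,0],"xyz": [0.03,0.042,0.005],"grip": 255},{"rot": [0,0.05,0],"xyz": [0.042,0.057,0.005],"grip": 255},{"rot": [0,0.1,0],"xyz": [0.053,0.067,0.005],"grip": 255},{"rot": [0,0.14,0],"xyz": [0.064,0.076,0.005],"grip": 255},{"rot": [0,0.18,0],"xyz": [0.074,0.084,0.005],"grip": 255},{"rot": [0,0.22,0],"xyz": [0.082,0.09,0.005],"grip": 255}])

```text
clock: 9.97
tool_pos: [0.5136, -0.0708, 0.0746]
eef_rot: [0.996, -0.047, 0.075, 0.006]
contact_force: [-0.1, 0.2, 0.2]
opening: 0.006
finger_force: 0.0
```

Run:
```python
from h import *
st();
A=R.from_quat(r.get_state()['eef_rot'])
print(A.inv().apply([np.cos(.095),-np.sin(.095),0])*.01, rel((.525,-.072,.047)))
```

```text
t9.97 tcp [ 0.5136 -0.0708  0.0746] y [-0.094 -0.996  0.005] z [ 0.148 -0.019 -0.989] F [-0.1  0.2  0.2] open 0.006 ff 0.0 q [-0.    0.81  0.07  2.16 -1.    0.04 -0.63]
[9.88816567e-03 1.22443520e-05 1.49131815e-03] [array([ 0.0072, -0.    ,  0.029 ])]
```

Run:
```python
from h import *
b=r.snapshot("side")[150:300,250:400];a=r.snapshot("top")[150:300,250:400]
cv2.imwrite("pics/c4.png",cv2.resize(np.hstack([a,b])[...,::-1].copy(),None,fx=2.6,fy=2.6,interpolation=2))
```

```text
(no output)
```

View pics/c4.png

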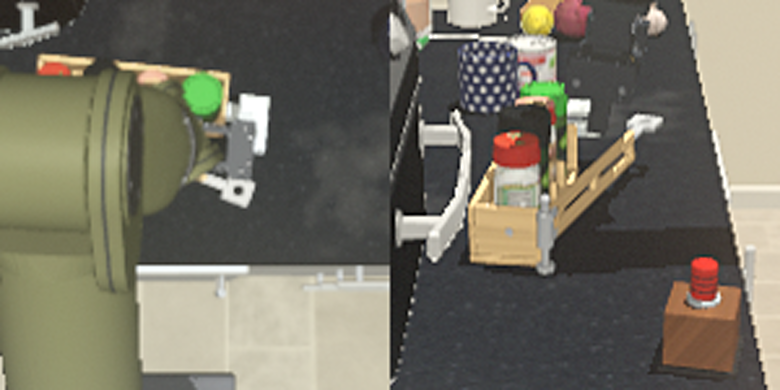

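The gate is partly shut, with the tongue hole at about (238,190) in the top crop. The fingers then rode up over it because of joint limits. I'll go back to the radial yaw, which leaves more wrist range.

Run:
```python
from h import *
t=atz("top",(341.2,222.6),.058)[:2];h=np.array((.5551,.1159))
a=-.0948;Rc=np.array([[np.cos(a),-np.sin(a)],[np.sin(a),np.cos(a)]]);d=Rc.T@(t-h)
g=np.arctan2(-d[0],-d[1]);print(t,np.linalg.norm(d),g)
cp=np.array([.5788,-.0149]);W=lambda l:cp+Rc@np.array(l)
for gg in(g,g/2,0):
    p=np.array((-.036,.128))+.2*np.array((-np.sin(gg),-np.cos(gg)));n=np.array((np.cos(gg),-np.sin(gg)));print(gg,W(p-.004*n),W(p-.024*n),W(p-.06*n))
st();print(rel((.44,-.055,.13),-5.4))
```

```text
[ 0.45790163 -0.14946856] 0.28260925918205404 0.2563011559332665
0.2563011559332665 [ 0.4825355  -0.07049023] [ 0.46375561 -0.06361159] [ 0.42995181 -0.05123004]
0.12815057796663326 [ 0.50695526 -0.07823248] [ 0.48745027 -0.07381031] [ 0.45234129 -0.06585042]
0 [ 0.53216423 -0.08279039] [ 0.51225403 -0.08089722] [ 0.47641567 -0.07748953]
t10.07 tcp [ 0.5141 -0.0714  0.0748] y [-0.096 -0.995  0.005] z [ 0.149 -0.02  -0.989] F [ 0.2 -0.   0.1] open 0.005 ff 0.0 q [-0.    0.81  0.07  2.16 -1.    0.04 -0.63]
[array([-0.0661, -0.009 , -0.0659]), array([ 0.123, -0.114, -1.569])]
```

Call:
carry_out(plan=[{"rot": [0,0,0],"xyz": [-0.01,0,-0.04],"grip": 255},{"rot": [0,0,0],"xyz": [-0.03,-0.003,-0.066],"grip": 255},{"rot": [0.07,-0.065,-0.9],"xyz": [-0.066,-0.009,-0.066],"grip": 255},{"rot": [0.07,-0.065,-0.9],"xyz": [-0.066,-0.009,-0.066],"grip": 255},{"rot": [0.07,-0.065,-0.9],"xyz": [-0.066,-0.009,-0.066],"grip": 255},{"rot": [0.07,-0.065,-0.9],"xyz": [-0.066,-0.009,-0.066],"grip": 255},{"rot": [0.07,-0.065,-0.9],"xyz": [-0.066,-0.009,-0.066],"grip": 255},{"rot": [0.07,-0.065,-0.9],"xyz": [-0.066,-0.009,-0.066],"grip": 255}])

```text
clock: 10.73
tool_pos: [0.4371, -0.0527, 0.129]
eef_rot: [0.945, 0.325, 0.039, 0.002]
contact_force: [0.1, 0.1, -1.3]
opening: 0.006
finger_force: 0.0
```

Run:
```python
from h import *
st();print(rel((.43,-.05,.1),-5.4))
```

```text
t10.73 tcp [ 0.4371 -0.0527  0.129 ] y [ 0.614 -0.789  0.029] z [ 0.075  0.023 -0.997] F [ 0.1  0.1 -1.3] open 0.006 ff 0.0 q [-0.03  0.67  0.11  2.28 -0.66  0.15 -0.21]
[array([-0.0061, -0.0073,  0.0285]), array([ 0.057, -0.058, -0.813])]
```

Call:
carry_out(plan=[{"rot": [0.057,-0.058,-0.813],"xyz": [-0.006,-0.007,0.02],"grip": 255},{"rot": [0.057,-0.058,-0.813],"xyz": [-0.006,-0.007,0.02],"grip": 255},{"rot": [0.057,-0.058,-0.813],"xyz": [-0.006,-0.007,0.028],"grip": 255},{"rot": [0.057,-0.058,-0.813],"xyz": [-0.006,-0.007,0.028],"grip": 255},{"rot": [0.057,-0.058,-0.813],"xyz": [-0.006,-0.007,0.028],"grip": 255},{"rot": [0.057,-0.058,-0.813],"xyz": [-0.006,-0.007,0.028],"grip": 255},{"rot": [0.057,-0.058,-0.813],"xyz": [-0.006,-0.007,0.028],"grip": 255},{"rot": [0.057,-0.058,-0.813],"xyz": [-0.006,-0.007,0.028],"grip": 255}])

```text
clock: 11.4
tool_pos: [0.4308, -0.0499, 0.1004]
eef_rot: [0.741, 0.672, 0.0, 0.0]
contact_force: [0.8, 0.4, 0.6]
opening: 0.01
finger_force: 0.0
```

Run:
```python
from h import *
st();print(rel((.43,-.05,.053),-5.4))
```

```text
t11.40 tcp [ 0.4308 -0.0499  0.1004] y [ 0.995 -0.098  0.   ] z [ 0.  0. -1.] F [0.8 0.4 0.6] open 0.010 ff 0.0 q [-0.03  0.73  0.07  2.25 -0.28  0.16  0.2 ]
[array([-0.0002, -0.0008,  0.0474]), array([ 0.   , -0.   , -0.004])]
```

Call:
carry_out(plan=[{"rot": [0,0,0],"xyz": [0,0,0.025],"grip": 255},{"rot": [0,0,0],"xyz": [0,0,0.045],"grip": 255},{"rot": [0,0,0],"xyz": [0,0,0.05],"grip": 255},{"rot": [0,0,0],"xyz": [0,0,0.05],"grip": 255}])

```text
clock: 11.73
tool_pos: [0.4314, -0.0506, 0.0504]
eef_rot: [0.743, 0.67, -0.001, -0.002]
contact_force: [-0.4, -0.3, 0.2]
opening: 0.003
finger_force: 0.0
```

Run:
```python
from h import *
st();print(rel((.465,-.065,.052),-5.4),rel((.495,-.077,.052),-5.4))
```

```text
t11.73 tcp [ 0.4314 -0.0506  0.0504] y [ 0.995 -0.103 -0.004] z [-0.004  0.001 -1.   ] F [-0.4 -0.3  0.2] open 0.003 ff 0.0 q [-0.    0.85  0.03  2.26 -0.48  0.04  0.39]
[array([-0.0109,  0.0349, -0.0017]), array([-0.004, -0.   , -0.009])] [array([-0.0197,  0.0659, -0.0019]), array([-0.004, -0.   , -0.009])]
```

Now I push to about 18 mm short of shut, with a slight tilt to keep the body clear of the lids.

Call:
carry_out(plan=[{"rot": [0,0,0],"xyz": [-0.003,0.01,-0.002],"grip": 255},{"rot": [0,0,0],"xyz": [-0.006,0.02,-0.002],"grip": 255},{"rot": [0,0,0],"xyz": [-0.009,0.03,-0.002],"grip": 255},{"rot": [-0.03,0,0],"xyz": [-0.012,0.04,-0.002],"grip": 255},{"rot": [-0.05,0,0],"xyz": [-0.015,0.05,-0.002],"grip": 255},{"rot": [-0.08,0,0],"xyz": [-0.018,0.06,-0.002],"grip": 255},{"rot": [-0.1,0,0],"xyz": [-0.019,0.065,-0.002],"grip": 255}])

```text
clock: 12.32
tool_pos: [0.4961, -0.077, 0.0544]
eef_rot: [0.742, 0.669, 0.033, 0.036]
contact_force: [4.1, -2.9, 0.1]
opening: 0.005
finger_force: 0.1
```

Run:
```python
from h import *
st();print(rel((.512,-.08,.052),-5.4),rel((.520,-.081,.052),-5.4))
```

```text
t12.32 tcp [ 0.4961 -0.077   0.0544] y [ 0.99  -0.103  0.097] z [ 0.097 -0.01  -0.995] F [ 4.1 -2.9  0.1] open 0.005 ff 0.1 q [ 0.04  0.85  0.03  2.16 -0.55  0.04  0.5 ]
[array([-0.0014,  0.0158,  0.0039]), array([ 0.097,  0.   , -0.009])] [array([-0.0015,  0.0238,  0.0047]), array([ 0.097,  0.   , -0.009])]
```

Call:
carry_out(plan=[{"rot": [0,0,0],"xyz": [0,0.004,0.002],"grip": 255},{"rot": [0,0,0],"xyz": [0,0.008,0.003],"grip": 255},{"rot": [0,0,0],"xyz": [-0.001,0.012,0.003],"grip": 255},{"rot": [0,0,0],"xyz": [-0.001,0.016,0.003],"grip": 255},{"rot": [0,0,0],"xyz": [-0.001,0.016,0.003],"grip": 255}])

```text
clock: 12.73
tool_pos: [0.5133, -0.0795, 0.0531]
eef_rot: [0.741, 0.669, 0.033, 0.037]
contact_force: [-0.6, -0.6, -0.3]
opening: 0.001
finger_force: 0.0
```

Run:
```python
from h import *
st();print(rel((.520,-.081,.052),-5.4))
t=r.snapshot("top")[180:260,300:380];b=r.snapshot("side")[150:290,260:400]
cv2.imwrite("pics/c5.png",np.hstack([cv2.resize(t,(400,400),interpolation=2),cv2.resize(b,(400,400),interpolation=2)])[...,::-1])
```

```text
t12.73 tcp [ 0.5133 -0.0795  0.0531] y [ 0.99  -0.101  0.098] z [ 0.097 -0.011 -0.995] F [-0.6 -0.6 -0.3] open 0.001 ff 0.0 q [ 0.02  0.86  0.07  2.11 -0.54  0.09  0.5 ]
[array([-0.0008,  0.0066,  0.0018]), array([ 0.098,  0.001, -0.008])]
```

View pics/c5.png

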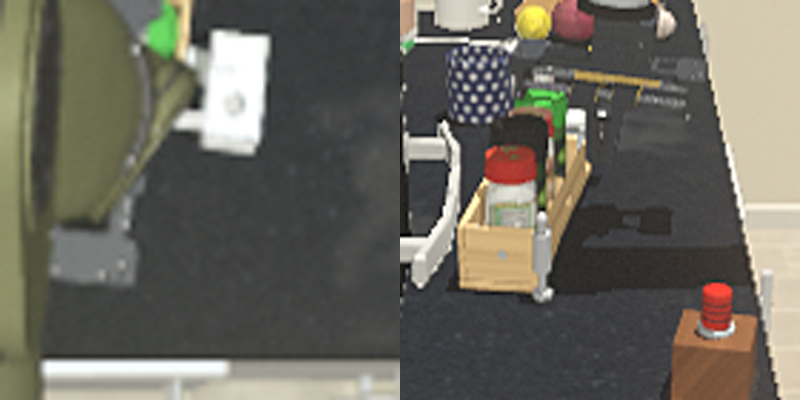

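The gate is nearly shut, with the tongue between the ears under the clevis hole at (235,103). I'll push on to the stop.

Call:
carry_out(plan=[{"rot": [0,0,0],"xyz": [0,0.003,0.001],"grip": 255},{"rot": [0,0,0],"xyz": [0,0.006,0.001],"grip": 255},{"rot": [0,0,0],"xyz": [0,0.006,0.001],"grip": 255}])

```text
clock: 13.08
tool_pos: [0.5188, -0.0801, 0.0527]
eef_rot: [0.741, 0.669, 0.033, 0.036]
contact_force: [1.3, -0.3, -0.2]
opening: 0.008
finger_force: 0.0
```

Call:
carry_out(plan=[{"rot": [0,0,0],"xyz": [0,0.003,0],"grip": 255},{"rot": [0,0,0],"xyz": [0,0.005,0],"grip": 255},{"rot": [0,0,0],"xyz": [0,0.005,0],"grip": 255}])

```text
clock: 13.33
tool_pos: [0.5213, -0.0804, 0.0528]
eef_rot: [0.742, 0.669, 0.031, 0.034]
contact_force: [-4.5, -0.8, 2.2]
opening: 0.005
finger_force: 2.2
```

Call:
carry_out(plan=[{"rot": [0,0,0],"xyz": [0,0.003,0],"grip": 255},{"rot": [0,0,0],"xyz": [0,0.004,0],"grip": 255},{"rot": [0,0,0],"xyz": [0,0.004,0],"grip": 255}])

```text
clock: 13.58
tool_pos: [0.5214, -0.0804, 0.0528]
eef_rot: [0.742, 0.669, 0.029, 0.032]
contact_force: [-10.7, 0.5, 5.7]
opening: 0.007
finger_force: 5.3
```

The gate is against its stop: no travel, and the force has risen to 11 N. I'll back off and go to the pin.

Call:
carry_out(plan=[{"rot": [0,0,0],"xyz": [0,-0.02,-0.002],"grip": 255},{"rot": [0,0,0],"xyz": [0,-0.05,-0.005],"grip": 255},{"rot": [0.05,0,0],"xyz": [0,-0.06,-0.04],"grip": 200},{"rot": [0.09,0,0],"xyz": [0,-0.06,-0.08],"grip": 150},{"rot": [0.09,0,0],"xyz": [0,-0.06,-0.1],"grip": 110}])

```text
clock: 14.0
tool_pos: [0.4585, -0.0745, 0.1497]
eef_rot: [0.743, 0.67, 0.002, 0.003]
contact_force: [1.3, -0.1, 0.2]
opening: 0.207
finger_force: 0.0
```

Run:
```python
from h import *
st();print(rel((.4185,.2725,.14),-5.4))
```

```text
t14.00 tcp [ 0.4585 -0.0745  0.1497] y [ 0.995 -0.103  0.008] z [ 0.008 -0.002 -1.   ] F [ 1.3 -0.1  0.2] open 0.207 ff 0.0 q [-0.18  0.68  0.39  2.15 -0.64  0.41  0.62]
[array([ 0.341 , -0.0756,  0.0087]), array([ 0.008,  0.001, -0.009])]
```

Call:
carry_out(plan=[{"rot": [0.008,0,-0.4],"xyz": [0.3,-0.06,0.0],"grip": 110},{"rot": [0.008,0,-0.4],"xyz": [0.3,-0.06,0.0],"grip": 110},{"rot": [0.008,0,-0.4],"xyz": [0.3,-0.06,0.0],"grip": 110},{"rot": [0.008,0,-0.4],"xyz": [0.3,-0.06,0.0],"grip": 110},{"rot": [0.008,0,-0.4],"xyz": [0.3,-0.06,0.0],"grip": 110},{"rot": [0.008,0,-0.4],"xyz": [0.3,-0.06,0.0],"grip": 110},{"rot": [0.008,0,-0.4],"xyz": [0.3,-0.06,0.0],"grip": 110},{"rot": [0.008,0,-0.4],"xyz": [0.3,-0.06,0.0],"grip": 110}])

```text
clock: 14.67
tool_pos: [0.4282, 0.2389, 0.1465]
eef_rot: [0.59, 0.807, 0.001, -0.001]
contact_force: [-0.5, 0.2, -1.3]
opening: 0.569
finger_force: 0.0
```

Run:
```python
from h import *
st();print(rel((.4185,.2725,.12),17))
im=cv2.cvtColor(r.snapshot("top"),cv2.COLOR_RGB2BGR)
cv2.imwrite("pics/gate.png",im)
cv2.imwrite("pics/c6.png",cv2.resize(im[150:240,250:370],None,fx=6,fy=6,interpolation=2))
```

```text
t14.67 tcp [0.4282 0.2389 0.1465] y [0.953 0.303 0.001] z [-0.     0.003 -1.   ] F [-0.5  0.2 -1.3] open 0.569 ff 0.0 q [-0.85  0.72  0.41  2.07 -0.62  0.47  0.34]
[array([0.0349, 0.0009, 0.0266]), array([ 0.001, -0.003,  0.011])]
```

View pics/c6.png

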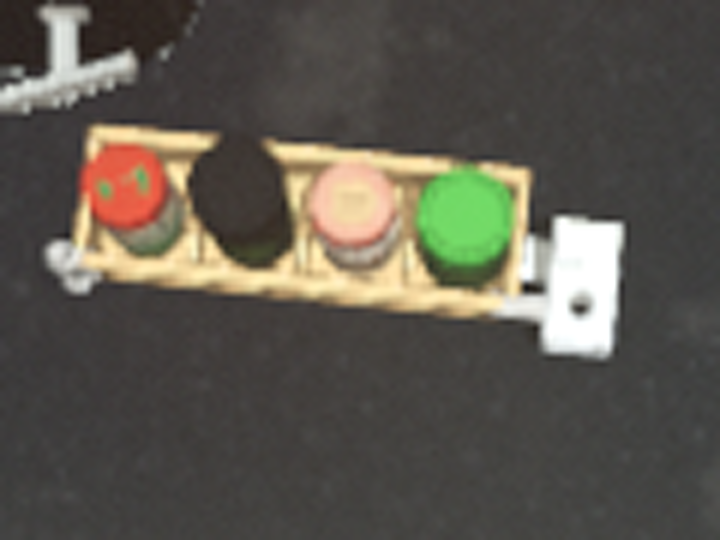

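The gate is fully shut, the jars stand, and the hole is visible through at (581,303), matching the earlier clevis estimate. I'll take the pin.

Call:
carry_out(plan=[{"rot": [0,0,0.01],"xyz": [0.035,0.001,0.01],"grip": 110},{"rot": [0,0,0.01],"xyz": [0.035,0.001,0.02],"grip": 110},{"rot": [0,0,0.01],"xyz": [0.035,0.001,0.02],"grip": 110}])

```text
clock: 14.97
tool_pos: [0.4188, 0.2661, 0.1255]
eef_rot: [0.597, 0.802, -0.001, -0.0]
contact_force: [0.7, -1.4, 0.2]
opening: 0.571
finger_force: 0.0
```

Run:
```python
from h import *
st();print(rel((.4185,.2725,.060),17))
```

```text
t14.97 tcp [0.4188 0.2661 0.1255] y [ 0.958  0.288 -0.002] z [-0.002 -0.002 -1.   ] F [ 0.7 -1.4  0.2] open 0.571 ff 0.0 q [-0.9   0.76  0.39  2.07 -0.66  0.44  0.3 ]
[array([0.0063, 0.0017, 0.0655]), array([-0.002,  0.001, -0.005])]
```

Call:
carry_out(plan=[{"rot": [0,0,0],"xyz": [0,0,0.01],"grip": 110},{"rot": [0,0,0],"xyz": [0,0,0.02],"grip": 110},{"rot": [0,0,0],"xyz": [0,0,0.02],"grip": 110}])

```text
clock: 15.22
tool_pos: [0.42, 0.2626, 0.1061]
eef_rot: [0.599, 0.801, -0.002, 0.0]
contact_force: [-1.0, 0.8, -0.1]
opening: 0.566
finger_force: 0.0
```

Run:
```python
from h import *
st();print(rel((.4185,.2725,.060),17))
```

```text
t15.22 tcp [0.42   0.2626 0.1061] y [ 0.959  0.282 -0.002] z [-0.002 -0.003 -1.   ] F [-1.   0.8 -0.1] open 0.566 ff 0.0 q [-0.86  0.79  0.35  2.08 -0.69  0.39  0.33]
[array([0.01  , 0.0015, 0.0461]), array([-0.002,  0.003, -0.011])]
```

Call:
carry_out(plan=[{"rot": [0,0,0],"xyz": [0.01,0.0015,0.002],"grip": 110},{"rot": [0,0,0],"xyz": [0.01,0.0015,0.002],"grip": 110},{"rot": [0,0,0],"xyz": [0.01,0.0015,0.002],"grip": 110}])

```text
clock: 15.47
tool_pos: [0.4185, 0.275, 0.1052]
eef_rot: [0.598, 0.801, -0.0, 0.0]
contact_force: [1.0, 0.1, -0.0]
opening: 0.569
finger_force: 0.0
```

Run:
```python
from h import *
st();print(rel((.4185,.2725,.060),17))
```

```text
t15.47 tcp [0.4185 0.275  0.1052] y [ 0.959  0.285 -0.001] z [-0.    -0.001 -1.   ] F [ 1.   0.1 -0. ] open 0.569 ff 0.0 q [-0.89  0.79  0.36  2.06 -0.69  0.4   0.31]
[array([-0.0024, -0.0006,  0.0452]), array([-0.001,  0.001, -0.008])]
```

Call:
carry_out(plan=[{"rot": [0,0,0],"xyz": [-0.002,0,0.01],"grip": 110},{"rot": [0,0,0],"xyz": [-0.002,0,0.02],"grip": 110},{"rot": [0,0,0],"xyz": [-0.002,0,0.03],"grip": 110},{"rot": [0,0,0],"xyz": [-0.002,0,0.04],"grip": 110},{"rot": [0,0,0],"xyz": [-0.002,0,0.043],"grip": 110},{"rot": [0,0,0],"xyz": [-0.002,0,0.043],"grip": 110}])

```text
clock: 15.97
tool_pos: [0.4185, 0.2721, 0.0615]
eef_rot: [0.598, 0.801, -0.001, -0.0]
contact_force: [-0.4, 0.1, 0.4]
opening: 0.571
finger_force: 0.0
```

Run:
```python
from h import *
st();print(rel((.4185,.2725,.060),17))
```

```text
t15.97 tcp [0.4185 0.2721 0.0615] y [ 0.959  0.284 -0.002] z [-0.002 -0.002 -1.   ] F [-0.4  0.1  0.4] open 0.571 ff 0.0 q [-0.82  0.86  0.26  2.08 -0.74  0.29  0.36]
[array([0.0004, 0.0001, 0.0015]), array([-0.002,  0.001, -0.009])]
```

Call:
carry_out(plan=[{"rot": [0,0,0],"xyz": [0,0,0.002],"grip": 110},{"rot": [0,0,0],"xyz": [0,0,0.002],"grip": 255},{"rot": [0,0,0],"xyz": [0,0,0.002],"grip": 255},{"rot": [0,0,0],"xyz": [0,0,0.002],"grip": 255},{"rot": [0,0,0],"xyz": [0,0,0.002],"grip": 255},{"rot": [0,0,0],"xyz": [0,0,0.002],"grip": 255},{"rot": [0,0,0],"xyz": [0,0,0.002],"grip": 255}], squeeze=20)

```text
clock: 16.55
tool_pos: [0.4193, 0.2726, 0.06]
eef_rot: [0.598, 0.801, -0.0, 0.0]
contact_force: [1.5, -0.0, 1.7]
opening: 0.244
finger_force: 20.0
```

Call:
carry_out(plan=[{"rot": [0,0,0],"xyz": [0,0,-0.01],"grip": 255},{"rot": [0,0,0],"xyz": [0,0,-0.025],"grip": 255},{"rot": [0,0,0],"xyz": [0,0,-0.045],"grip": 255},{"rot": [0,0,0],"xyz": [0,0,-0.065],"grip": 255},{"rot": [0,0,0],"xyz": [0,0,-0.085],"grip": 255},{"rot": [0,0,0],"xyz": [0,0,-0.1],"grip": 255},{"rot": [0,0,0],"xyz": [0,0,-0.1],"grip": 255}])

```text
clock: 17.13
tool_pos: [0.4197, 0.273, 0.1619]
eef_rot: [0.598, 0.801, 0.001, 0.001]
contact_force: [0.4, 0.8, -0.9]
opening: 0.243
finger_force: 20.0
```

Run:
```python
from h import *
st();print(rel((.5287,-.166,.16),-17))
```

```text
t17.13 tcp [0.4197 0.273  0.1619] y [0.959 0.284 0.002] z [ 0.002  0.    -1.   ] F [ 0.4  0.8 -0.9] open 0.243 ff 20.0 q [-0.96  0.71  0.48  2.03 -0.62  0.54  0.25]
[array([-0.4519, -0.0201,  0.0019]), array([ 0.002, -0.   ,  0.585])]
```

Pin held (21.5 mm opening, 20 N). I'll carry it to above the clevis.

Call:
carry_out(plan=[{"rot": [0,0,0.1],"xyz": [-0.02,0,0],"grip": 255},{"rot": [0,0,0.2],"xyz": [-0.05,0,0],"grip": 255},{"rot": [0,0,0.3],"xyz": [-0.085,0,0],"grip": 255},{"rot": [0,0,0.4],"xyz": [-0.12,-0.003,0],"grip": 255},{"rot": [0,0,0.5],"xyz": [-0.16,-0.006,0],"grip": 255},{"rot": [0,0,0.585],"xyz": [-0.2,-0.009,0],"grip": 255},{"rot": [0,0,0.585],"xyz": [-0.24,-0.012,0],"grip": 255},{"rot": [0,0,0.585],"xyz": [-0.28,-0.015,0],"grip": 255}])

```text
clock: 17.8
tool_pos: [0.4831, -0.0019, 0.1591]
eef_rot: [0.804, 0.595, -0.002, -0.0]
contact_force: [0.7, 0.9, -0.9]
opening: 0.241
finger_force: 20.0
```

Run:
```python
from h import *
st();print(rel((.5287,-.166,.16),-17))
```

```text
t17.80 tcp [ 0.4831 -0.0019  0.1591] y [ 0.956 -0.293 -0.003] z [-0.003 -0.002 -1.   ] F [ 0.7  0.9 -0.9] open 0.241 ff 20.0 q [-0.42  0.71  0.54  2.08 -0.72  0.54  0.36]
[array([-0.1436,  0.0916, -0.0008]), array([-0.003,  0.003, -0.   ])]
```

Call:
carry_out(plan=[{"rot": [0,0,0],"xyz": [-0.03,0.019,0],"grip": 255},{"rot": [0,0,0],"xyz": [-0.06,0.038,0],"grip": 255},{"rot": [0,0,0],"xyz": [-0.09,0.057,0],"grip": 255},{"rot": [0,0,0],"xyz": [-0.12,0.076,0],"grip": 255},{"rot": [0,0,0],"xyz": [-0.136,0.087,0],"grip": 255},{"rot": [0,0,0],"xyz": [-0.143,0.0915,0],"grip": 255},{"rot": [0,0,0],"xyz": [-0.143,0.0915,0],"grip": 255},{"rot": [0,0,0],"xyz": [-0.143,0.0915,0],"grip": 255}])

```text
clock: 18.47
tool_pos: [0.5287, -0.1622, 0.1594]
eef_rot: [0.804, 0.595, -0.001, -0.001]
contact_force: [-0.3, -0.2, -0.6]
opening: 0.245
finger_force: 20.0
```

Run:
```python
from h import *
st();print(rel((.5287,-.166,.125),-17))
t=cv2.resize(r.snapshot("top")[160:240,310:390],(400,400),interpolation=2);b=cv2.resize(r.snapshot("side")[130:210,300:380],(400,400),interpolation=2)
cv2.imwrite("pics/c7.png",np.hstack([t,b])[...,::-1])
```

```text
t18.47 tcp [ 0.5287 -0.1622  0.1594] y [ 0.956 -0.292 -0.003] z [-0.003  0.    -1.   ] F [-0.3 -0.2 -0.6] open 0.245 ff 20.0 q [-0.09  0.78  0.54  1.88 -0.63  0.66  0.54]
[array([-0.0036,  0.0013,  0.0344]), array([-0.003,  0.001,  0.   ])]
```

I've now viewed 11 pictures, one over the limit, so I'll go on by numbers alone.

Call:
carry_out(plan=[{"rot": [0,0,0],"xyz": [-0.0036,0.0013,0.01],"grip": 255},{"rot": [0,0,0],"xyz": [-0.0036,0.0013,0.02],"grip": 255},{"rot": [0,0,0],"xyz": [-0.0036,0.0013,0.032],"grip": 255},{"rot": [0,0,0],"xyz": [-0.0036,0.0013,0.032],"grip": 255},{"rot": [0,0,0],"xyz": [-0.0036,0.0013,0.032],"grip": 255}])

```text
clock: 18.98
tool_pos: [0.5288, -0.1668, 0.1272]
eef_rot: [0.804, 0.595, -0.002, -0.001]
contact_force: [0.3, -0.1, 0.3]
opening: 0.242
finger_force: 20.0
```

Run:
```python
from h import *
st();print(rel((.5287,-.166,.12),-17))
s=r.get_state()['tool_pos']
for n in ("side","top"):
    im=cv2.cvtColor(r.snapshot(n),cv2.COLOR_RGB2HSV)
    m=(((im[...,0]<8)|(im[...,0]>172))&(im[...,1]>150)&(im[...,2]>60)).astype(np.uint8)
    print(n,"expect knob",proj(n,[s+[0,0,.012]])[0])
    k,_,q,ce=cv2.connectedComponentsWithStats(m);e=proj(n,[s+[0,0,.012]])[0]
    for i in range(1,k):
        if q[i,4]>3 and np.hypot(*(ce[i]-e))<25: print(q[i],ce[i])
```

```text
t18.98 tcp [ 0.5288 -0.1668  0.1272] y [ 0.956 -0.292 -0.003] z [-0.004 -0.001 -1.   ] F [ 0.3 -0.1  0.3] open 0.242 ff 20.0 q [-0.06  0.82  0.5   1.9  -0.67  0.6   0.57]
[array([ 0.0008, -0.0003,  0.0072]), array([-0.003,  0.002, -0.   ])]
side expect knob [324.57979205 167.81255086]
[335 155   9   2  15] [339.2        155.53333333]
[321 163   7  11  57] [324.0877193 167.9122807]
[334 164  13   6  56] [339.76785714 166.66071429]
top expect knob [347.87181239 196.60490834]
```

Call:
carry_out(plan=[{"rot": [0,0,0],"xyz": [0,0,0.004],"grip": 255},{"rot": [0,0,0],"xyz": [0,0,0.008],"grip": 255},{"rot": [0,0,0],"xyz": [0,0,0.012],"grip": 255},{"rot": [0,0,0],"xyz": [0,0,0.014],"grip": 255},{"rot": [0,0,0],"xyz": [0,0,0.014],"grip": 255}])

```text
clock: 19.5
tool_pos: [0.5297, -0.1675, 0.1139]
eef_rot: [0.804, 0.595, -0.001, 0.0]
contact_force: [1.1, 0.5, -0.8]
opening: 0.239
finger_force: 20.0
```

Run:
```python
from h import *
st();print(rel((.5287,-.166,.1),-17),r.get_state()['moment'])
```

```text
t19.50 tcp [ 0.5297 -0.1675  0.1139] y [ 0.956 -0.293 -0.001] z [-0.001 -0.001 -1.   ] F [ 1.1  0.5 -0.8] open 0.239 ff 20.0 q [-0.05  0.84  0.47  1.9  -0.68  0.57  0.59]
[array([ 0.0011, -0.0014,  0.0139]), array([-0.001,  0.002, -0.   ])] [-0.02516268 -0.04640511 -0.00827176]
```

Call:
carry_out(plan=[{"rot": [0,0,0],"xyz": [0.0005,-0.0005,0.003],"grip": 255},{"rot": [0,0,0],"xyz": [0.0008,-0.0008,0.006],"grip": 255},{"rot": [0,0,0],"xyz": [0.0008,-0.0008,0.009],"grip": 255},{"rot": [0,0,0],"xyz": [0.0008,-0.0008,0.009],"grip": 255}])

```text
clock: 19.83
tool_pos: [0.5297, -0.1667, 0.1049]
eef_rot: [0.804, 0.595, -0.001, 0.001]
contact_force: [3.4, 0.5, -2.8]
opening: 0.239
finger_force: 20.0
```

Run:
```python
from h import *
st();print(rel((.5287,-.166,.1),-17),r.get_state()['moment'])
```

```text
t19.83 tcp [ 0.5297 -0.1667  0.1049] y [ 0.956 -0.293  0.   ] z [-0.    -0.002 -1.   ] F [ 3.4  0.5 -2.8] open 0.239 ff 20.0 q [-0.04  0.85  0.46  1.91 -0.7   0.54  0.6 ]
[array([ 0.0004, -0.0011,  0.0049]), array([ 0.   ,  0.002, -0.   ])] [-0.09828873 -0.52382186 -0.01860633]
```

Call:
carry_out(plan=[{"rot": [0,0,0],"xyz": [0,0.001,0.002],"grip": 255},{"rot": [0,0,0],"xyz": [0,0.001,0.005],"grip": 255},{"rot": [0,0,0],"xyz": [0,0.001,0.008],"grip": 255},{"rot": [0,0,0],"xyz": [0,0.001,0.008],"grip": 255}])

```text
clock: 20.17
tool_pos: [0.5299, -0.1668, 0.0967]
eef_rot: [0.804, 0.595, -0.001, 0.0]
contact_force: [1.3, 1.1, -2.4]
opening: 0.24
finger_force: 20.0
```

Run:
```python
from h import *
st();print(r.get_state()['moment'])
```

```text
t20.17 tcp [ 0.5299 -0.1668  0.0967] y [ 0.956 -0.293 -0.001] z [-0.002 -0.001 -1.   ] F [ 1.3  1.1 -2.4] open 0.240 ff 20.0 q [-0.03  0.87  0.45  1.91 -0.7   0.53  0.6 ]
[-0.00851589 -0.356642    0.03811666]
```

Call:
carry_out(plan=[{"rot": [0,0,0],"xyz": [0,0.0005,0.003],"grip": 255},{"rot": [0,0,0],"xyz": [0,0.0005,0.006],"grip": 255},{"rot": [0,0,0],"xyz": [0,0.0005,0.009],"grip": 255},{"rot": [0,0,0],"xyz": [0,0.0005,0.012],"grip": 255},{"rot": [0,0,0],"xyz": [0,0.0005,0.015],"grip": 255},{"rot": [0,0,0],"xyz": [0,0.0005,0.015],"grip": 255}])

```text
clock: 20.67
tool_pos: [0.5302, -0.167, 0.0816]
eef_rot: [0.804, 0.595, -0.001, -0.0]
contact_force: [1.6, 1.1, -1.2]
opening: 0.244
finger_force: 20.0
```

Run:
```python
from h import *
st();print(r.get_state()['moment'])
```

```text
t20.67 tcp [ 0.5302 -0.167   0.0816] y [ 0.956 -0.293 -0.002] z [-0.002 -0.001 -1.   ] F [ 1.6  1.1 -1.2] open 0.244 ff 20.0 q [-0.02  0.89  0.42  1.91 -0.72  0.5   0.62]
[-0.00114805 -0.13650298 -0.02879408]
```

Call:
carry_out(plan=[{"rot": [0,0,0],"xyz": [0,0,0.002],"grip": 255},{"rot": [0,0,0],"xyz": [0,0,0.004],"grip": 255},{"rot": [0,0,0],"xyz": [0,0,0.005],"grip": 255},{"rot": [0,0,0],"xyz": [0,0,0.005],"grip": 255}])

```text
clock: 21.0
tool_pos: [0.5304, -0.1672, 0.078]
eef_rot: [0.804, 0.595, -0.001, 0.0]
contact_force: [0.4, 1.3, 7.7]
opening: 0.243
finger_force: 20.0
```

The collar is seated: TCP at 78 mm against an expected 78, with upward contact force. I'll release and rise clear.

Call:
carry_out(plan=[{"rot": [0,0,0],"xyz": [0,0,-0.002],"grip": 170},{"rot": [0,0,0],"xyz": [0,0,-0.002],"grip": 120},{"rot": [0,0,0],"xyz": [0,0,-0.002],"grip": 100},{"rot": [0,0,0],"xyz": [0,0,-0.002],"grip": 100},{"rot": [0,0,0],"xyz": [0,0,-0.02],"grip": 100},{"rot": [0,0,0],"xyz": [0,0,-0.05],"grip": 100},{"rot": [0,0,0],"xyz": [0,0,-0.08],"grip": 100}])

```text
clock: 21.58
tool_pos: [0.5295, -0.1668, 0.1573]
eef_rot: [0.804, 0.594, -0.002, -0.001]
contact_force: [-0.2, -0.1, 0.7]
opening: 0.611
finger_force: 0.0
```

Call:
carry_out(plan=[{"rot": [0,0,0],"xyz": [0.04,-0.01,-0.02],"grip": 100},{"rot": [0,0,0],"xyz": [0.08,-0.03,-0.03],"grip": 100},{"rot": [0,0,0],"xyz": [0.12,-0.05,-0.03],"grip": 100},{"rot": [0,0,0],"xyz": [0.16,-0.06,-0.03],"grip": 100},{"rot": [0,0,0],"xyz": [0.2,-0.06,-0.03],"grip": 100},{"rot": [0,0,0],"xyz": [0.24,-0.06,-0.03],"grip": 100},{"rot": [0,0,0],"xyz": [0.28,-0.06,-0.03],"grip": 100},{"rot": [0,0,0],"xyz": [0.28,-0.06,-0.03],"grip": 100}])

```text
clock: 22.25
tool_pos: [0.5562, 0.1287, 0.1855]
eef_rot: [0.8, 0.6, 0.001, -0.002]
contact_force: [0.7, 1.0, -1.2]
opening: 0.611
finger_force: 0.0
```

Run:
```python
from h import *
st()
a=-.0948;Rc=np.array([[np.cos(a),-np.sin(a)],[np.sin(a),np.cos(a)]])
P={"knobmid":(.5295,-.167,.089),"knobtop":(.5295,-.167,.104),"jarcap":(.587,.075,.107),"jarcaptop":(.587,.075,.117)}
for n in ("side","top"):
    im=cv2.cvtColor(r.snapshot(n),cv2.COLOR_RGB2HSV)
    m=(((im[...,0]<8)|(im[...,0]>172))&(im[...,1]>150)&(im[...,2]>60)).astype(np.uint8)
    k,_,q,ce=cv2.connectedComponentsWithStats(m)
    for nm,p in P.items():
        e=proj(n,[p])[0];print(n,nm,e)
        for i in range(1,k):
            if q[i,4]>3 and np.hypot(*(ce[i]-e))<10: print("   ",q[i],ce[i])
```

```text
t22.25 tcp [0.5562 0.1287 0.1855] y [ 0.96  -0.28  -0.002] z [-0.001  0.004 -1.   ] F [ 0.7  1.  -1.2] open 0.611 ff 0.0 q [-0.67  0.78  0.65  1.81 -0.66  0.78  0.05]
side knobmid [324.37178629 183.99399928]
    [321 184   7   6  25] [324.76 187.12]
side knobtop [324.36368306 179.1972531 ]
    [321 184   7   6  25] [324.76 187.12]
side jarcap [298.79292212 206.84993154]
    [290 201  18  13 193] [298.34196891 207.5388601 ]
    [296 200   5   1   5] [298. 200.]
side jarcaptop [298.70870588 203.0749421 ]
    [290 201  18  13 193] [298.34196891 207.5388601 ]
    [296 200   5   1   5] [298. 200.]
top knobmid [346.99253262 199.13569645]
    [344 197   6   6  29] [346.72413793 199.4137931 ]
top knobtop [347.26242169 198.33614351]
    [344 197   6   6  29] [346.72413793 199.4137931 ]
top jarcap [270.70459426 180.19111112]
    [263 174  15  14 130] [270.26153846 180.66923077]
top jarcaptop [270.25374681 179.50197031]
    [263 174  15  14 130] [270.26153846 180.66923077]
```

```bash
python3 -c "
from plant import r
print(r.finish_job())"
```

```text
the job is handed in; nothing more can be done
None
```

I handed in the job at about 22 s: the stray jar is upright on the cork pad, the gate is shut against its stop, and the pin is down with its collar on the upper ear; the hand-in returned no verdict, and I viewed 11 pictures, one over the limit of 10.

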